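# Make up a centrifuge bucket: insert, two tubes, cap

## Robot

A 6-joint arm with a two-finger parallel gripper is mounted at the origin on the work surface. World frame = base frame: x ahead of the robot, y to its left, z up, the work surface at z = 0. Lengths are in mm, angles in degrees, forces in N, time in s.
With the tool pointing down it reaches from about 325 to 1000 mm from the base axis. Payload 5.1 kg.
Tool frame: the origin (TCP) lies on the centre line of the jaws, within the pads' length; the fingertips stand 17 mm ahead of it and the grasp point (between the pads) lies 2 mm behind it; z points along the fingers, y is the line along which they close (so a half turn about z gives the same grasp; the last joint's range is limited). The gripper opens to 85 mm and grips with 20 to 120 N. Pads are 22 mm wide; open, the fingers measure 114 mm over their backs; the gripper's body (76 mm by 85 mm) begins 54 mm behind the grasp point. The pads swing forward as they close: fully open they stand 13 mm farther back than shut.
Start: joints at [-70.05, 7.093, 94.555, -0, 78.352, -4.733], TCP at [271.406, -590.613, 248.322] pointing down, gripper open.
Joint ranges: [-149.61, 149.61], [-58.7, 133.49], [1.44, 155.28], [-77.14, 257.14], [18.33, 153.61], [-166.67, 166.67]. Speed limits (degrees/s): [147.25, 147.25, 180, 180, 180, 180].

## Interface

Orientations are given as [roll, pitch, yaw] about the fixed x, y, z axes, in that order (R = Rz(yaw) Ry(pitch) Rx(roll)).
In Python, from rig import manip gives the robot as it stands. The module is installed in compiled form; this text tells all that it offers.
- The arm moves only by the tool carry_out, never from a script. Its argument "series" is a list of rows, each a list of 2 entries, a list of its own where there are three numbers: the shift along the world's x, y, z each as a share of 4 cm, from -1 to 1, then the turn, a rotation vector about the world's x, y, z each as a share of 30 degrees, from -1 to 1. A call has exactly 10 rows; each row shifts and turns the commanded pose from where the row before left it; what a row does not reach is not made up. A row lasts 1/12 s, in which the tool goes at most 41.7 mm and 7.16 degrees, less where a joint would pass 70% of its speed; a pose out of reach is approached as far as the arm can. A call with a number of a shift or a turn outside -1 to 1 is refused whole. A call with a gripper value outside its range is refused whole. "grip" is the opening, from 0 (shut) to 1 (fully open), set as the call begins (left out, the last holds). The fingers move at their own pace and stop on an object; the grip force is fixed at half the most. Time passes only in rows, so rows that do not move let the fingers close, or fill a call up. It gives the time, the measured TCP pose, the force, the opening and the grip force at its end, in the units of the state.
- manip.get_state(): the state, without advancing time (a new reading comes with each control period).
- manip.snapshot(name): name is "scene" or "top" or "wrist"; returns (picture, depth): 480x640x3 uint8, red, green, blue; 480x640 float32, mm along the optical axis (not along the pixel's ray), 0 where there is no reading.
- manip.camera_params(name): a dict with "camera_matrix" (3x3 intrinsics, pixels), "view" (4x4, takes a point from world to camera coordinates). Camera axes: x right, y up, looking along -z (the intrinsics and any distortion apply to the point x, -y, -z); pixel columns grow to the right and rows downward; lengths in mm; the calibration is good to about 2 mm. The wrist camera is an equidistant fisheye: a pixel r from the principal point sees the ray r / f radians off the axis. A picture is of the moment at which its call begins: read the wrist's pose just before it. camera_params takes no time and is no camera call; for the wrist camera it gives the pose at the moment of the call.
- manip.sign_off(): hands the job in; it is judged then, once.
The state is a dict: "clock": time; "q": joint angles; "qvel": joint speeds; "tau": joint torques, N m; "eef_pos": TCP position; "orientation": TCP orientation; "ft_force": force on the tool from outside, world axes, zero at the start; "moment": the same for the moment, N m; "width": opening from 0.0 (shut) to 1.0 (fully open); "grasp_force": force on a finger pad.
Only numpy, scipy, OpenCV 4.12 (cv2) and the standard library are available. Lean on these libraries where they do the work, as an engineer would, in place of code of your own. Each camera call takes 0.05 s, during which the arm holds its last target. There are 200 camera calls.

## Task

Make up the open centrifuge bucket: first seat the insert with four small bores and a lifting post in it, then put the two short blood tubes from the rack into it in bores directly opposite each other, fully down, and last set the domed cap on the bucket so that it sits level on the bucket's flange all round. Keep the tubes upright and lower them in rather than letting them drop, and leave the sealed bucket, the wide-bore insert and the long tube where they are.

Things in the scene. Friction and masses are not known exactly. Their poses are not given: they have to be found in the camera images.
- bucket: Open empty centrifuge bucket, a round aluminium cup standing loose on the bench, 0.55 kg. Outside 75 mm, inside 68 mm diameter, 66 mm high, inner floor at z = 6 mm. Flange of 95 mm diameter round it, its top face at z = 56 mm; two trunnion bosses under the flange at +y and -y. Origin: centre of the underside, z up.
- insert: White round insert with four bores and a lifting post, loose, 120 g. Body 62 mm diameter, 58 mm high, foot tapered to 46 mm over the lowest 8 mm. Bores 15.5 mm wide, 50 mm deep (floor z = 8 mm), 21 mm from the axis on its +x, -x, +y, -y. Post 14 mm diameter, z = 58 to 88 mm: lift by it. Origin: centre of underside, z up. Seated, it stands on the bucket's inner floor.
- tube_a: One of two identical short capped blood tubes: 13 mm diameter, round bottom, 84 mm long over all, 14 g; black stopper 16 mm diameter at z = 64 to 84 mm. It stands 42 mm deep in the rack's bore at y = -45 mm. Origin: lowest point of the bottom, z up along the tube. Fully down in the insert its origin is 8 mm above the insert's and the stopper is clear of deck and rim.
- tube_b: The other short capped blood tube, same as tube_a and interchangeable with it; it stands in the rack's bore at y = -15 mm.
- cap: Domed cap of clear plastic with a grey knob, loose, 90 g, standing on its rim. Dome 56 mm high, hollow inside to z = 52 mm; skirt at the lower edge 93 mm outside, 87 mm inside diameter, narrowing to 80 mm inside at z = 10 mm. Knob 26 mm diameter, z = 56 to 76 mm: carry by it. Origin: centre of the lower edge, z up. On the bucket the lower edge rests on the flange.
- rack: Grey tube rack, a fixed block 38 mm (x) by 136 mm (y) by 50 mm high with four bores in a row along its y axis at y = -45, -15, 15 and 45 mm, floors 8 mm above the bench. The short tubes stand at -45 and -15, the bore at 15 is empty, the long tube stands at 45. Origin: centre of the underside.
- long_tube: Long capped tube, 16 mm in diameter, 109 mm long, stopper 19 mm in diameter, standing in the rack's bore at y = 45 mm. Not wanted: leave it. Origin: its lowest point.
- wide_insert: White round insert of the other kind, 62 mm diameter and 58 mm high, with one wide bore of 31 mm and no post, loose, on the bench. Not wanted: leave it. Origin: centre of the underside.
- sealed_bucket: The twin bucket, already made up and closed with its domed cap: 95 mm diameter, 132 mm high to the top of its knob, loose. Leave it. Origin: centre of the underside.
Things that resemble listed ones, but are neither listed nor needed, are in the scene too. What is shaped like the cap but blue is not meant.

How it is judged (in metres and radians):
On the way, in this order (a step that is already met when the one before it is completed fails the run):
1. the four-bore insert is seated in the open bucket and let go (z of insert in the frame of bucket between 0.002 and 0.01 m and horizontal distance between insert and bucket below 0.008 m and angle between insert's own z axis and vertical below 0.08 rad and contact force between the fingers and insert below 0.05 N), for 0.2 s.
2. both short tubes are fully down in opposite bores of the insert and let go (z of insert in the frame of bucket between 0.002 and 0.01 m and horizontal distance between insert and bucket below 0.008 m and angle between insert's own z axis and vertical below 0.08 rad and z of tube_a in the frame of insert between 0.004 and 0.012 m and horizontal distance between tube_a and insert between 0.016 and 0.026 m and angle between each of tube_a, tube_b's own z axis and vertical below 0.12 rad and z of tube_b in the frame of insert between 0.004 and 0.012 m and horizontal distance between tube_b and insert between 0.016 and 0.026 m and horizontal distance between tube_a and tube_b above 0.036 m and contact force between the fingers and tube_a below 0.05 N and contact force between the fingers and tube_b below 0.05 N), for 0.2 s.
3. the cap sits level on the bucket's flange (z of insert in the frame of bucket between 0.002 and 0.01 m and horizontal distance between each of insert, cap and bucket below 0.008 m and angle between insert's own z axis and vertical below 0.08 rad and z of tube_a in the frame of insert between 0.004 and 0.012 m and horizontal distance between tube_a and insert between 0.016 and 0.026 m and angle between each of tube_a, tube_b's own z axis and vertical below 0.12 rad and z of tube_b in the frame of insert between 0.004 and 0.012 m and horizontal distance between tube_b and insert between 0.016 and 0.026 m and horizontal distance between tube_a and tube_b above 0.036 m and z of cap in the frame of bucket between 0.052 and 0.06 m and angle between cap's own z axis and vertical below 0.06 rad), for 0.2 s.
At the end, for the whole second after the job is handed in: Insert on the bucket floor (4 mm in height, 8 mm sideways, 0.08 rad); both short tubes fully down in it (4 mm, 0.12 rad), in opposite bores; cap on the bucket flange (4 mm in height, 8 mm sideways, 0.06 rad); bucket upright (0.05 rad); all released and at rest (under 0.02 m/s) (all of step 3 and linear speed of each of bucket, insert, cap, tube_a, tube_b below 0.02 m/s and angle between bucket's own z axis and vertical below 0.05 rad and contact force between the fingers and insert below 0.05 N and contact force between the fingers and cap below 0.05 N and contact force between the fingers and tube_a below 0.05 N and contact force between the fingers and tube_b below 0.05 N); the robot touches nothing.
It fails at once if a short tube is tipped more than 0.7 rad from upright (angle between any of tube_a, tube_b's own z axis and vertical above 0.7 rad).
It fails at once if a short tube is let drop (faster than 0.7 m/s while not held) ((linear speed of tube_a above 0.7 m/s and contact force between the fingers and tube_a below 0.1 N) or (linear speed of tube_b above 0.7 m/s and contact force between the fingers and tube_b below 0.1 N)).
It fails at once if the sealed bucket, the wide-bore insert or the long tube is moved more than 30 mm (distance of any of sealed_bucket, wide_insert, long_tube from where it was at the start of the episode above 0.03 m).
It also fails if it takes over 131 s, if anything falls off the work surface, if the arm or the gripper's body presses on something with over 40 N, if the wrist force passes 120 N, or if a joint passes its speed limit or range.

## Working session

There is one attempt and no reset: what is moved stays moved. The work goes in short steps, Python scripts to look and compute and a tool call to move; the robot and the scene stay as the last step left them, time stands still between calls to the robot, and variables do not carry over. Pictures are saved under pics/ and viewed, at most 14 in all, crops included, and the job is handed in when it is done.

Besides the shell and the picture viewer there is one more tool, called by a JSON object that holds its "name" and its "arguments". carry_out: Moves the arm, as the interface text tells. Its arguments: {"type":"object","properties":{"series":{"type":"array","items":{"type":"array"}},"grip":{"type":"number"}},"required":["series"]}

```bash
mkdir -p pics; cat > h.py <<'E'
import numpy as np, cv2
from rig import manip
def snap(n,f):
    P=manip.camera_params(n); im,d=manip.snapshot(n); cv2.imwrite(f'pics/{f}.png',im[:,:,::-1]); np.savez(f'{f}.npz',im=im,d=d,K=P['camera_matrix'],V=P['view'])
    return im,d,P
def load(f): return np.load(f'{f}.npz')
def pt(z,u,v,d=None):
    K,V=z['K'],z['V']; d=float(z['d'][int(v),int(u)]) if d is None else d
    x=(u-K[0,2])/K[0,0]*d; y=(v-K[1,2])/K[1,1]*d
    return (np.linalg.inv(V)@[x,-y,-d,1])[:3]
def cloud(z):
    v,u=np.mgrid[:480,:640]; K,V=z['K'],z['V']; d=z['d']
    p=np.stack([(u-K[0,2])/K[0,0]*d,-(v-K[1,2])/K[1,1]*d,-d,np.ones_like(d)],-1)@np.linalg.inv(V).T
    p=p[...,:3]; p[d<=0]=np.nan; return p
def ray(z,u,v,h):  # pixel to plane z=h
    a=pt(z,u,v,100.);b=pt(z,u,v,200.); return a+(b-a)*(h-a[2])/(b[2]-a[2])
E
python3 - <<'E'
from h import *
for n in('scene','top'):
    _,_,P=snap(n,n+'0'); print(n,P)
print(manip.get_state())
E
```

```text
scene {'camera_matrix': array([[515.04095069,   0.        , 313.80273524],
       [  0.        , 515.04095069, 233.46145975],
       [  0.        ,   0.        ,   1.        ]]), 'view': array([[ 3.79179880e-01,  9.25095595e-01,  2.05124001e-02,
        -2.18327416e+02],
       [-5.12732209e-01,  1.91602904e-01,  8.36895459e-01,
         2.66341461e+02],
       [ 7.70278067e-01, -3.27851288e-01,  5.46978274e-01,
        -1.24992876e+03],
       [ 0.00000000e+00,  0.00000000e+00,  0.00000000e+00,
         1.00000000e+00]])}
top {'camera_matrix': array([[608.89272293,   0.        , 315.61079709],
       [  0.        , 608.89272293, 231.81993811],
       [  0.        ,   0.        ,   1.        ]]), 'view': array([[-2.01097216e-02, -9.99792893e-01,  3.12585130e-03,
        -4.50887089e+00],
       [ 9.85927760e-01, -1.93116762e-02,  1.66052737e-01,
        -5.91714961e+02],
       [-1.65957981e-01,  6.42113787e-03,  9.86111919e-01,
        -9.40091765e+02],
       [ 0.00000000e+00,  0.00000000e+00,  0.00000000e+00,
         1.00000000e+00]])}
{'clock': 0.1, 'q': array([-7.00482093e+01,  7.12996597e+00,  9.46248903e+01,  2.33640737e-03,
        7.83523505e+01, -4.73302533e+00]), 'qvel': array([-0.0166539 ,  0.03409252, -0.22447159,  0.0859236 , -0.01346605,
       -0.03164444]), 'tau': array([ 5.30398381e-05, -4.24933684e+01, -3.66653287e+01, -4.73180091e-05,
        3.91841400e-03, -1.02526712e-05]), 'eef_pos': array([ 271.26107408, -590.12999942,  247.18768586]), 'orientation': array([-1.79893348e+02, -1.11255478e-02,  2.46843318e+01]), 'ft_force': array([-0.17891534,  0.37719759,  0.01112671]), 'moment': array([0.00287482, 0.00736947, 0.01409015]), 'grasp_force': 0.0, 'width': 0.9996135984499888}
```

View pics/top0.png

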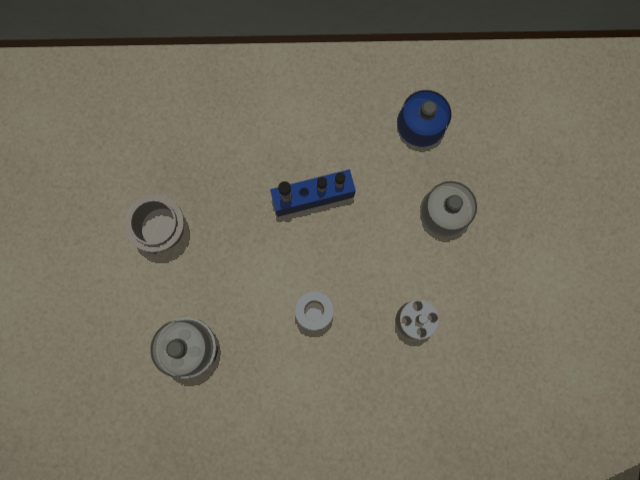

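View pics/scene0.png

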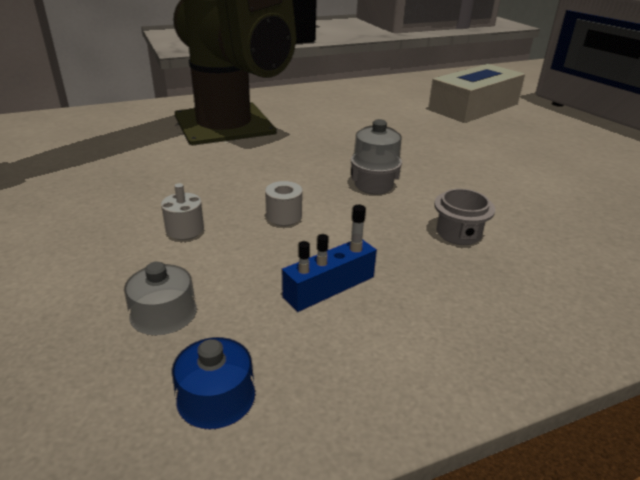

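Top view: open bucket (157,225), sealed bucket (180,348), wide-bore insert (314,312), four-bore insert with post (419,320). The clear cap is at (449,208) and the blue decoy at (425,118). In the rack, the short tubes are at (322,184) and (340,180) and the long tube at (285,190). Next I'll confirm the candidates in an enlarged crop and measure.

```bash
python3 - <<'E'
from h import *
z=load('top0'); im=z['im'][:,:,::-1]
c=cv2.resize(im[80:350,260:490],None,fx=2.2,fy=2.2,interpolation=cv2.INTER_CUBIC)
b=cv2.resize(im[180:280,110:210],None,fx=2.9,fy=2.9,interpolation=cv2.INTER_CUBIC)
o=np.zeros((c.shape[0],c.shape[1]+b.shape[1],3),np.uint8);o[:,:c.shape[1]]=c;o[:b.shape[0],c.shape[1]:]=b
s=load('scene0')['im'][:,:,::-1]
b2=cv2.resize(s[170:260,420:510],(290,290),interpolation=cv2.INTER_CUBIC);o[300:590,c.shape[1]:]=b2
o=cv2.convertScaleAbs(o,alpha=1.7);cv2.imwrite('pics/crop1.png',o)
p=cloud(z); ps=cloud(load('scene0'))
print(np.isnan(p[...,0]).mean())
A=dict(bucket=(157,225,40),insert=(419,320,28),cap=(449,208,34),blue=(425,118,34),rack=(314,192,48))
for n,(u,v,r) in A.items():
    q=p[v-r:v+r,u-r:u+r].reshape(-1,3);q=q[~np.isnan(q[:,0])]
    h,e=np.histogram(q[:,2],bins=np.arange(-5,130,5)); print(n,[(int(a),int(k)) for a,k in zip(e,h) if k])
for n,u,v in[('post',421,319),('knob',454,203),('ta',340,180),('tb',322,184),('long',285,188)]:print(n,pt(z,u,v))
E
```

```text
0.0039680989583333335
bucket [(-5, 1974), (0, 1921), (5, 609), (10, 55), (15, 38), (20, 45), (25, 46), (30, 50), (35, 46), (40, 48), (45, 50), (50, 360), (55, 709), (60, 184), (65, 216), (70, 1)]
insert [(-5, 876), (0, 868), (5, 100), (10, 44), (15, 35), (20, 30), (25, 36), (30, 38), (35, 38), (40, 34), (45, 43), (50, 71), (55, 729), (60, 92), (65, 4), (70, 3), (75, 7), (80, 5), (85, 60), (90, 3)]
cap [(-5, 1221), (0, 1091), (5, 103), (10, 57), (15, 48), (20, 39), (25, 49), (30, 58), (35, 82), (40, 100), (45, 608), (50, 848), (55, 69), (60, 8), (65, 14), (70, 100), (75, 102), (80, 1)]
blue [(-5, 1351), (0, 1004), (5, 104), (10, 63), (15, 56), (20, 53), (25, 64), (30, 66), (35, 88), (40, 119), (45, 567), (50, 761), (55, 61), (60, 14), (65, 18), (70, 99), (75, 91), (80, 2)]
rack [(-5, 3717), (0, 3051), (5, 86), (10, 54), (15, 54), (20, 53), (25, 58), (30, 56), (35, 57), (40, 62), (45, 812), (50, 642), (55, 20), (60, 23), (65, 12), (70, 16), (75, 16), (80, 31), (85, 46), (90, 120), (95, 5), (100, 9), (105, 7), (110, 35), (115, 90), (120, 1)]
post [ 447.00935628 -173.4487371    91.09300205]
knob [ 629.40546115 -237.78160515   75.62334945]
ta [667.09604707 -56.22382829  89.52894751]
tb [660.72245664 -27.5893574   91.22891142]
long [649.09251307  29.67824418 116.96764506]
```

View pics/crop1.png

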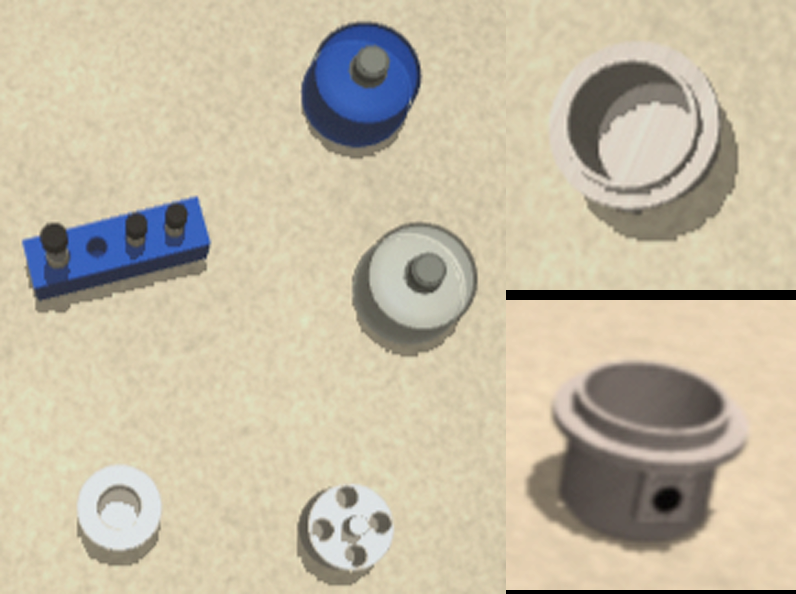

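The crop confirms which is which: the clear cap with the grey knob is at crop (415,285), the insert with four bores and a post at (348,527), and the empty open bucket at the upper right. Next are precise centres from both cameras.

```bash
cat >> h.py <<'E'
from scipy.optimize import least_squares
def circ(q,R=None):
    c=q.mean(0)
    f=(lambda p:np.hypot(*(q-p[:2]).T)-p[2]) if R is None else (lambda p:np.hypot(*(q-p[:2]).T)-R)
    return least_squares(f,[*c,30] if R is None else c,loss='soft_l1',f_scale=1).x
def near(p,xy,r,z0,z1):
    q=p.reshape(-1,3);q=q[~np.isnan(q[:,0])]
    return q[(np.hypot(q[:,0]-xy[0],q[:,1]-xy[1])<r)&(q[:,2]>z0)&(q[:,2]<z1)]
def mask_disc(q,step=1.):  # centre of min enclosing circle
    (x,y),r=cv2.minEnclosingCircle(q[:,:2].astype(np.float32)); return x,y,r
E
python3 - <<'E'
from h import *
for n in('top0','scene0'):
    p=cloud(load(n)); print(n)
    q0=p.reshape(-1,3)
    for nm,xy,r,a,b in[('post',(447,-173),12,80,95),('insertdeck',(447,-173),40,52,64),('knob',(629,-238),20,70,82),('capbody',(629,-238),60,15,54),('ta',(667,-56),13,70,97),('tb',(661,-28),13,70,97),
      ('long',(649,30),13,100,122),('rim',(595,250),60,61,72),('flange',(595,250),62,48,60)]:
        q=near(p,xy,r,a,b)
        if len(q)<5: print(nm,'few');continue
        x=near(p,q.mean(0)[:2],r,a,b)
        print(nm,len(x),'mean',x.mean(0).round(1),'med z',np.median(x[:,2]).round(1),'mec',np.round(mask_disc(x),1))
z=load('top0')
print([ray(z,u,v,56).round(1) for u,v in[(130,215),(184,220),(157,197),(157,252)]])
# bores on deck z=58: pixels from crop
for c in[(346,497),(380,523),(355,555),(322,530),(357,525)]:
    print(ray(z,260+c[0]/2.2,80+c[1]/2.2,58 if c[0]!=357 else 88).round(1))
E
```

```text
top0
post 68 mean [ 448.5 -175.7   87.4] med z 87.4 mec [ 448.7 -176.     6.7]
insertdeck 878 mean [ 448.  -175.7   57.8] med z 57.9 mec [ 448.5 -176.4   31.3]
knob 203 mean [ 631.  -238.5   74.9] med z 75.1 mec [ 631.9 -239.    13.3]
capbody 1766 mean [ 629.3 -236.7   46.5] med z 49.5 mec [ 633.  -240.4   42.6]
ta 101 mean [671.2 -55.8  88.9] med z 90.6 mec [672.5 -56.3   8.3]
tb 101 mean [664.1 -26.7  88.8] med z 90.5 mec [665.5 -26.8   7.9]
long 142 mean [650.5  31.2 114.7] med z 115.8 mec [651.7  31.5   9.6]
rim 383 mean [610.8 245.7  65.3] med z 65.4 mec [610.8 245.4  38.7]
flange 1090 mean [609.6 243.1  55.6] med z 55.7 mec [611.4 245.2  48. ]
scene0
post 70 mean [ 452.6 -177.5   85.7] med z 86.6 mec [ 451.1 -176.4    7.9]
insertdeck 620 mean [ 455.8 -178.5   57.2] med z 57.7 mec [ 450.1 -178.4   33. ]
knob 250 mean [ 636.9 -240.    74.9] med z 75.4 mec [ 633.3 -239.7   13.4]
capbody 2948 mean [ 650.5 -241.2   41.6] med z 47.2 mec [ 631.7 -240.1   43.3]
ta 216 mean [678.1 -58.1  84.8] med z 86.0 mec [674.8 -57.8   8.6]
tb 212 mean [670.8 -29.5  84.5] med z 85.7 mec [667.4 -27.5   8.9]
long 226 mean [657.3  28.4 111.1] med z 112.3 mec [654.6  31.   10.7]
rim 422 mean [615.5 242.7  64.6] med z 64.9 mec [612.9 245.2  39.4]
flange 914 mean [621.7 237.4  55.1] med z 55.9 mec [613.8 242.9  48.5]
[array([623.9, 283.9,  56. ]), array([614. , 196.4,  56. ]), array([653. , 240.9,  56. ]), array([562.6, 238.8,  56. ])]
[ 468.3 -174.4   58. ]
[ 449.3 -197.8   58. ]
[ 427.1 -178.8   58. ]
[ 445.2 -156.1   58. ]
[ 447.6 -176.    88. ]
```

{"name": "carry_out", "arguments": {"series": [[[0.22,0.52,-0.1],[0,0,0.12]],[[0.22,0.52,-0.1],[0,0,0.12]],[[0.22,0.52,-0.1],[0,0,0.12]],[[0.22,0.52,-0.1],[0,0,0.12]],[[0.22,0.52,-0.1],[0,0,0.12]],[[0.22,0.52,-0.1],[0,0,0.12]],[[0.22,0.52,-0.1],[0,0,0.12]],[[0.22,0.52,-0.1],[0,0,0.12]],[[0.22,0.52,-0.1],[0,0,0.12]],[[0.22,0.52,-0.1],[0,0,0.12]]], "grip": 0.6}}

```text
clock: 0.93
eef_pos: [359.5, -381.3, 207.6]
orientation: [-180.0, -0.0, 60.9]
ft_force: [1.1, -0.3, -0.2]
width: 0.594
grasp_force: 0.0
```

{"name": "carry_out", "arguments": {"series": [[[0.22,0.52,-0.1],[0,0,0.12]],[[0.22,0.52,-0.1],[0,0,0.12]],[[0.22,0.52,-0.1],[0,0,0.12]],[[0.22,0.52,-0.1],[0,0,0.12]],[[0.22,0.52,-0.1],[0,0,0.12]],[[0.22,0.52,-0.1],[0,0,0.12]],[[0.22,0.52,-0.1],[0,0,0.12]],[[0.22,0.52,-0.1],[0,0,0.12]],[[0.2,0.4,0],[0,0,0.1]],[[0,0,0],[0,0,0]]]}}

```text
clock: 1.77
eef_pos: [438.1, -197.7, 175.5]
orientation: [-180.0, -0.1, 92.7]
ft_force: [0.0, 0.1, -0.4]
width: 0.604
grasp_force: 0.0
```

```bash
cat >> h.py <<'E'
def wcloud(z):
    K,V=z['K'],z['V']; v,u=np.mgrid[:480,:640]; d=z['d']
    x=(u-K[0,2])/K[0,0]; y=(v-K[1,2])/K[1,1]; r=np.hypot(x,y)+1e-9; t=np.tan(r)/r
    p=np.stack([x*t*d,-y*t*d,-d,np.ones_like(d)],-1)@np.linalg.inv(V).T
    p=p[...,:3]; p[(d<=0)|(r>1.3)]=np.nan; return p
def wray(z,u,v,h):
    K,V=z['K'],z['V']; x=(u-K[0,2])/K[0,0]; y=(v-K[1,2])/K[1,1]; r=np.hypot(x,y)+1e-9; t=np.tan(r)/r
    I=np.linalg.inv(V); o=I[:3,3]; d=I[:3,:3]@[x*t,-y*t,-1]; return o+d*(h-o[2])/d[2]
E
python3 - <<'E'
from h import *
_,_,P=snap('wrist','w1'); print(P,manip.get_state()['eef_pos'])
p=wcloud(load('w1'))
for nm,xy,r,a,b in[('post',(449,-176),12,80,95),('deck',(449,-176),36,52,64)]:
    x=near(p,xy,r,a,b); print(nm,len(x), x.mean(0).round(1) if len(x) else '',np.round(mask_disc(x),1) if len(x) else '')
E
```

```text
{'camera_matrix': array([[371.64829954,   0.        , 319.76694549],
       [  0.        , 371.64829954, 236.50243594],
       [  0.        ,   0.        ,   1.        ]]), 'view': array([[ 9.98824243e-01,  4.84711500e-02, -8.24447696e-04,
        -4.26241932e+02],
       [-4.67292448e-02,  9.58124253e-01, -2.82514236e-01,
         2.25768966e+02],
       [-1.29038666e-02,  2.82220594e-01,  9.59262752e-01,
        -2.46982520e+02],
       [ 0.00000000e+00,  0.00000000e+00,  0.00000000e+00,
         1.00000000e+00]])} [ 437.83724334 -199.05049019  175.75594183]
post 455 [ 447.1 -175.3   86.6] [ 447.2 -175.9    7.1]
deck 4460 [ 446.8 -174.7   57. ] [ 447.1 -176.2   31.4]
```

View pics/w1.png

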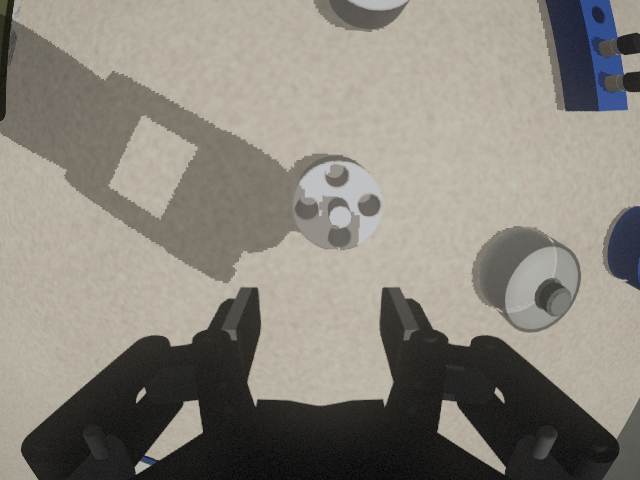

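{"name": "carry_out", "arguments": {"series": [[[0.08,0.2,0],[0,0,0]],[[0.08,0.2,0],[0,0,0]],[[0.09,0.2,0],[0,0,0]],[[0,0,-0.4],[0,0,0]],[[0,0,-0.5],[0,0,0]],[[0,0,-0.5],[0,0,0]],[[0,0,-0.5],[0,0,0]],[[0,0,-0.4],[0,0,0]],[[0,0,-0.1],[0,0,0]],[[0,0,0],[0,0,0]]]}}

```text
clock: 2.65
eef_pos: [446.9, -175.6, 78.9]
orientation: [-179.8, -0.1, 92.5]
ft_force: [0.6, 0.3, 1.3]
width: 0.602
grasp_force: 0.0
```

{"name": "carry_out", "arguments": {"series": [[[0,0,0],[0,0,0]],[[0,0,0],[0,0,0]],[[0,0,0],[0,0,0]],[[0,0,0],[0,0,0]],[[0,0,0],[0,0,0]],[[0,0,0],[0,0,0]],[[0,0,0],[0,0,0]],[[0,0,0],[0,0,0]],[[0,0,0],[0,0,0]],[[0,0,0],[0,0,0]]], "grip": 0}}

```text
clock: 3.48
eef_pos: [449.0, -176.8, 82.0]
orientation: [179.8, 0.1, 92.5]
ft_force: [0.2, 0.5, 5.2]
width: 0.136
grasp_force: 58.8
```

{"name": "carry_out", "arguments": {"series": [[[0,0,0.4],[0,0,0]],[[0,0,0.7],[0,0,0]],[[0,0,0.8],[0,0,0]],[[0,0,0.6],[0,0,0]],[[0,0,0.25],[0,0,0]],[[0.1,0.3,0],[0,0,0]],[[0.25,0.65,0],[0,0,0]],[[0.34,0.88,0],[0,0,0]],[[0.34,0.88,0],[0,0,0]],[[0.34,0.88,0],[0,0,0]]]}}

```text
clock: 4.32
eef_pos: [502.1, -31.1, 188.9]
orientation: [-179.9, -0.0, 92.4]
ft_force: [0.8, -0.2, -1.2]
width: 0.14
grasp_force: 58.7
```

{"name": "carry_out", "arguments": {"series": [[[0.34,0.88,0],[0,0,0.033]],[[0.34,0.88,0],[0,0,0.033]],[[0.34,0.88,0],[0,0,0.033]],[[0.34,0.88,0],[0,0,0.033]],[[0.34,0.88,0],[0,0,0.033]],[[0.34,0.88,0],[0,0,0.033]],[[0.34,0.88,0],[0,0,0.033]],[[0.25,0.6,0],[0,0,0.033]],[[0.1,0.17,0],[0,0,0]],[[0,0,0],[0,0,0]]]}}

```text
clock: 5.15
eef_pos: [611.5, 246.1, 188.3]
orientation: [-179.9, 0.0, 100.5]
ft_force: [-1.6, -0.5, -1.2]
width: 0.141
grasp_force: 58.7
```

```bash
python3 - <<'E'
from h import *
snap('top','t2');snap('top','t2')
print(manip.get_state())
p=cloud(load('t2'))
q=near(p,(612,245),70,48,62);print('flange',mask_disc(q),q.mean(0))
_,_,P=snap('wrist','w2');p=wcloud(load('w2'))
for a,b in((48,60),(61,72),(90,145),(145,175)):
    q=near(p,(612,245),60,a,b);print(a,len(q),mask_disc(q) if len(q) else '')
    if len(q): np.save(f'q{a}.npy',q)
E
```

```text
{'clock': 5.25, 'q': array([ 1.70933040e+01,  1.05504699e+01,  9.65325555e+01, -3.40541943e-02,
        7.30760630e+01,  6.70510857e+00]), 'qvel': array([-1.11549855, -1.19657417,  0.67424319,  0.15034367,  0.11625689,
       -0.01890148]), 'tau': array([ 8.52731690e-01, -4.43046999e+01, -3.64865220e+01,  4.91582905e-02,
       -3.08338087e-02,  4.35892536e-03]), 'eef_pos': array([611.0362855 , 243.82443199, 188.82094175]), 'orientation': array([-1.79845798e+02,  5.09044419e-02,  1.00398222e+02]), 'ft_force': array([-0.5275342 , -0.42738371,  0.34185847]), 'moment': array([0.06007758, 0.00933673, 0.00694052]), 'grasp_force': 58.746235370635986, 'width': 0.14197599763932048}
flange (611.1930541992188, 244.59811401367188, 47.53297805786133) [603.30134359 223.25213462  55.80334267]
48 3157 (610.130615234375, 246.26687622070312, 47.76332092285156)
61 933 (609.8640747070312, 247.05874633789062, 37.302494049072266)
90 2126 (608.0213623046875, 248.78602600097656, 29.463272094726562)
145 8134 (608.978271484375, 244.37266540527344, 31.482379913330078)
```

View pics/w2.png

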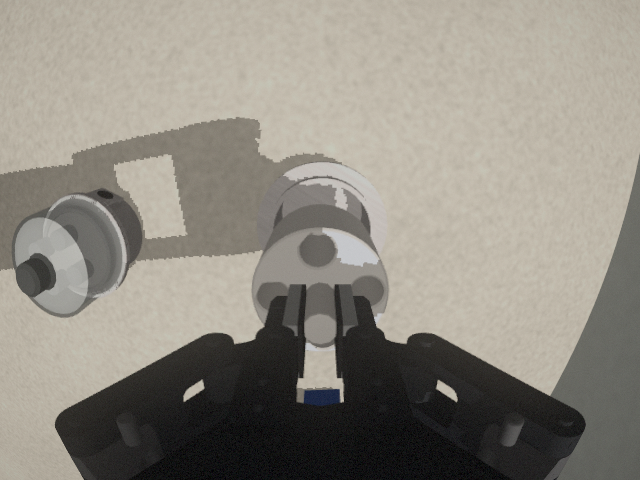

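The four-bore insert is held upright, with its deck near (318,285), just above the bucket whose flange is near (320,215). The offset is about 1 mm, so I'll lower it.

{"name": "carry_out", "arguments": {"series": [[[0.01,0.03,0],[0,0,0]],[[0,0,-0.3],[0,0,0]],[[0,0,-0.3],[0,0,0]],[[0,0,-0.3],[0,0,0]],[[0,0,-0.25],[0,0,0]],[[0,0,-0.25],[0,0,0]],[[0,0,-0.25],[0,0,0]],[[0,0,-0.2],[0,0,0]],[[0,0,-0.15],[0,0,0]],[[0,0,0],[0,0,0]]]}}

```text
clock: 6.13
eef_pos: [611.2, 245.6, 108.2]
orientation: [-179.8, 0.0, 100.4]
ft_force: [0.4, -0.1, -1.7]
width: 0.136
grasp_force: 58.8
```

{"name": "carry_out", "arguments": {"series": [[[0,0,0],[0,0,0]],[[0,0,-0.1],[0,0,0]],[[0,0,-0.1],[0,0,0]],[[0,0,-0.1],[0,0,0]],[[0,0,-0.05],[0,0,0]],[[0,0,0],[0,0,0]],[[0,0,0],[0,0,0]],[[0,0,0],[0,0,0]],[[0,0,0],[0,0,0]],[[0,0,0],[0,0,0]]]}}

```text
clock: 6.97
eef_pos: [612.4, 245.8, 96.6]
orientation: [180.0, -0.0, 100.4]
ft_force: [-0.3, 0.5, -1.5]
width: 0.138
grasp_force: 58.8
```

{"name": "carry_out", "arguments": {"series": [[[0,0,-0.08],[0,0,0]],[[0,0,-0.05],[0,0,0]],[[0,0,-0.05],[0,0,0]],[[0,0,0],[0,0,0]],[[0,0,0],[0,0,0]],[[0,0,0],[0,0,0]],[[0,0,0],[0,0,0]],[[0,0,0],[0,0,0]],[[0,0,0],[0,0,0]],[[0,0,0],[0,0,0]]]}}

```text
clock: 7.8
eef_pos: [612.3, 245.8, 89.2]
orientation: [180.0, -0.0, 100.4]
ft_force: [-0.5, -0.2, -0.5]
width: 0.138
grasp_force: 58.8
```

{"name": "carry_out", "arguments": {"series": [[[0,0,-0.04],[0,0,0]],[[0,0,0],[0,0,0]],[[0,0,0],[0,0,0]],[[0,0,0],[0,0,0]],[[0,0,0],[0,0,0]],[[0,0,0],[0,0,0]],[[0,0,0],[0,0,0]],[[0,0,0],[0,0,0]],[[0,0,0],[0,0,0]],[[0,0,0],[0,0,0]]]}}

```text
clock: 8.63
eef_pos: [612.5, 246.0, 88.0]
orientation: [179.9, -0.0, 100.4]
ft_force: [1.1, 1.1, 4.2]
width: 0.142
grasp_force: 59.3
```

{"name": "carry_out", "arguments": {"series": [[[0,0,0],[0,0,0]],[[0,0,0],[0,0,0]],[[0,0,0],[0,0,0]],[[0,0,0],[0,0,0]],[[0,0,0.1],[0,0,0]],[[0,0,0.5],[0,0,0]],[[0,0,0.7],[0,0,0]],[[0,0,0.7],[0,0,0]],[[0,-0.4,0.3],[0,0,0]],[[0,-0.35,0.1],[0,0,0]]], "grip": 0.5}}

```text
clock: 9.47
eef_pos: [613.8, 215.5, 187.4]
orientation: [179.7, 0.0, 100.5]
ft_force: [-0.1, 0.2, -0.8]
width: 0.502
grasp_force: 0.0
```

{"name": "carry_out", "arguments": {"series": [[[0,0,0],[0,0,0]],[[0,0,0],[0,0,0]],[[0,0,0],[0,0,0]],[[0,0,0],[0,0,0]],[[0,0,0],[0,0,0]],[[0,0,0],[0,0,0]],[[0,0,0],[0,0,0]],[[0,0,0],[0,0,0]],[[0,0,0],[0,0,0]],[[0,0,0],[0,0,0]]]}}

```text
clock: 10.3
eef_pos: [612.2, 215.9, 183.6]
orientation: [180.0, 0.0, 100.4]
ft_force: [0.2, 0.3, 0.1]
width: 0.499
grasp_force: 0.0
```

```bash
python3 - <<'E'
from h import *
print(manip.get_state()['eef_pos'],manip.get_state()['orientation'])
snap('wrist','w3');z=load('w3');p=wcloud(z)
for n,a,b,r in(('post',86,102,12),('flange',48,59,62)):
    q=near(p,(612,245),r,a,b);print(n,len(q),q.mean(0),mask_disc(q))
q=near(p,(612,245),31,60,69);print('deck',len(q),q[:,2].mean(),mask_disc(q)); A=np.c_[q[:,:2],np.ones(len(q))];print('slope',np.linalg.lstsq(A,q[:,2],rcond=None)[0])
snap('top','t3');pt3=cloud(load('t3'))
for n,a,b,r in(('post',86,102,12),('deck',60,69,31),('flange',48,59,62)):
    q=near(pt3,(612,245),r,a,b);print('top',n,len(q),mask_disc(q) if len(q)else'')
im=z['im'][:,:,::-1];c=cv2.resize(im[130:290,220:420],None,fx=3.5,fy=3.5,interpolation=cv2.INTER_CUBIC);cv2.imwrite('pics/c3.png',cv2.convertScaleAbs(c,alpha=1.4))
E
```

```text
[612.23520478 215.92594904 183.55986638] [1.79992940e+02 8.00112644e-04 1.00414086e+02]
post 446 [610.45731468 247.19309342  92.71774742] (610.620849609375, 246.7884063720703, 6.983969211578369)
flange 5442 [609.11647986 248.63237377  54.9946419 ] (609.8281860351562, 245.80923461914062, 47.90663528442383)
deck 4158 63.06880314247272 (611.9839477539062, 245.00445556640625, 30.979299545288086)
slope [-1.58877281e-03  1.61749466e-03  6.36417636e+01]
top post 0 
top deck 158 (614.39794921875, 229.66583251953125, 25.72099494934082)
top flange 483 (613.9423828125, 230.3990478515625, 44.99699020385742)
```

View pics/c3.png

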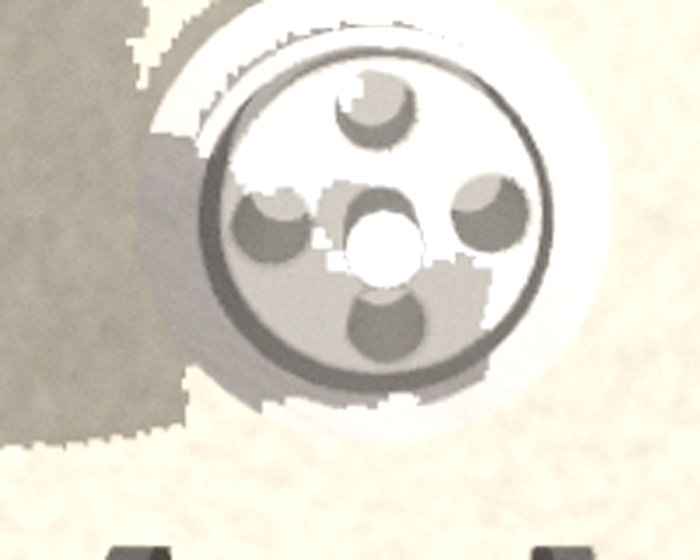

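The insert is seated level. In the crop the bores are at (376,111), (272,226), (490,213) and (387,325), and the post at (384,250). Next I'll locate the bores and view the tubes from the same relative pose.

```bash
python3 - <<'E'
from h import *
z=load('w3')
B=[wray(z,220+u/3.5,130+v/3.5,63.1)[:2] for u,v in[(376,111),(272,226),(490,213),(387,325)]]
print(np.round(B,1),'post',wray(z,220+384/3.5,130+250/3.5,92.7))
B=np.array(B);print('mean',B.mean(0),'yaw',np.degrees(np.arctan2(*(B[2]-B[1])[::-1])),np.degrees(np.arctan2(*(B[0]-B[3])[::-1]))-90, np.linalg.norm(B[2]-B[1]),np.linalg.norm(B[0]-B[3]))
E
```

```text
[[606.3 266.7]
 [590.9 241.4]
 [631.4 251.6]
 [616.2 226.2]] post [610.94796741 246.24719874  92.7       ]
mean [611.19233397 246.46838121] yaw 14.038013652133452 13.648511466005871 41.79725077092633 41.69532532827741
```

{"name": "carry_out", "arguments": {"series": [[[0,-0.3,0.1],[0,0,0]],[[0.1,-0.7,0.1],[0,0,0]],[[0.2,-0.9,0.1],[0,0,0]],[[0.2,-0.9,0],[0,0,0.02]],[[0.2,-0.9,0],[0,0,0.02]],[[0.2,-0.9,0],[0,0,0.02]],[[0.2,-0.9,0],[0,0,0.02]],[[0.2,-0.8,0],[0,0,0.02]],[[0.15,-0.4,0],[0,0,0]],[[0,0,0],[0,0,0]]], "grip": 0.5}}

```text
clock: 11.23
eef_pos: [670.8, -56.3, 195.9]
orientation: [180.0, 0.1, 103.1]
ft_force: [-0.2, 0.2, 0.2]
width: 0.5
grasp_force: 0.0
```

{"name": "carry_out", "arguments": {"series": [[[0,-0.3,0],[0,0,0]],[[0,-0.3,0],[0,0,0]],[[0,0,0],[0,0,0]],[[0,0,0],[0,0,0]],[[0,0,0],[0,0,0]],[[0,0,0],[0,0,0]],[[0,0,0],[0,0,0]],[[0,0,0],[0,0,0]],[[0,0,0],[0,0,0]],[[0,0,0],[0,0,0]]]}}

```text
clock: 12.07
eef_pos: [670.2, -76.0, 195.5]
orientation: [-180.0, -0.0, 103.4]
ft_force: [0.2, -0.0, 0.5]
width: 0.499
grasp_force: 0.0
```

```bash
python3 - <<'E'
from h import *
print(manip.get_state()['eef_pos'],manip.get_state()['orientation'])
snap('wrist','w4');z=load('w4');p=wcloud(z)
for n,xy in(('ta',(672,-57)),('tb',(665,-27))):
    for a,b in((86,97),(65,85)):
        q=near(p,xy,14,a,b);print(n,a,len(q),q.mean(0),mask_disc(q))
q=near(p,(665,-27),60,45,54);print(len(q),q[:,2].mean(),cv2.minAreaRect(q[:,:2].astype(np.float32)))
im=z['im'][:,:,::-1];c=cv2.resize(im[60:300,220:460],None,fx=2.5,fy=2.5,interpolation=cv2.INTER_CUBIC);cv2.imwrite('pics/c4.png',cv2.convertScaleAbs(c,alpha=1.5))
E
```

```text
[670.20817387 -75.9565366  195.51924328] [-1.79999654e+02 -9.79152273e-04  1.03425121e+02]
ta 86 483 [671.35468671 -55.01974384  90.8339188 ] (671.769287109375, -55.33422088623047, 8.169912338256836)
ta 65 84 [669.31842624 -49.45313656  78.43500734] (670.5353393554688, -52.68938446044922, 7.243180751800537)
tb 86 494 [664.48756011 -26.28549301  90.94904435] (664.515869140625, -26.450876235961914, 7.99924898147583)
tb 65 32 [661.70314381 -20.97469891  78.97459952] (663.53173828125, -23.519210815429688, 7.283945560455322)
6054 49.157365636246304 ((664.1673583984375, -23.798294067382812), (38.405364990234375, 111.90096282958984), 13.647774696350098)
```

View pics/c4.png

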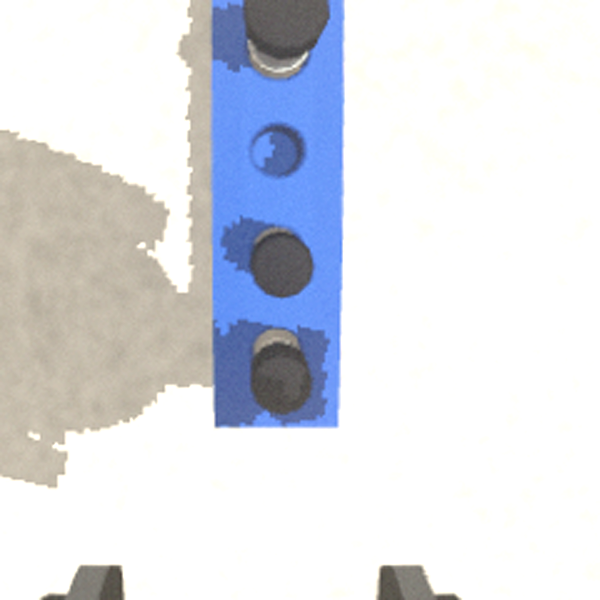

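The short tubes' stoppers are at crop (281,380) for tube_a and (282,263) for tube_b. The long tube is at the top and the bore between is empty. I'll grasp tube_a by its stopper.

{"name": "carry_out", "arguments": {"series": [[[0.03,0.25,0],[0,0,0]],[[0.04,0.26,-0.2],[0,0,0]],[[0,0,-0.4],[0,0,0]],[[0,0,-0.5],[0,0,0]],[[0,0,-0.6],[0,0,0]],[[0,0,-0.5],[0,0,0]],[[0,0,-0.4],[0,0,0]],[[0,0,-0.21],[0,0,0]],[[0,0,0],[0,0,0]],[[0,0,0],[0,0,0]]], "grip": 0.5}}

```text
clock: 12.95
eef_pos: [672.9, -55.2, 82.8]
orientation: [-180.0, -0.0, 103.4]
ft_force: [-0.2, -0.7, 0.3]
width: 0.497
grasp_force: 0.0
```

{"name": "carry_out", "arguments": {"series": [[[0,0,0],[0,0,0]],[[0,0,0],[0,0,0]],[[0,0,0],[0,0,0]],[[0,0,0],[0,0,0]],[[0,0,0],[0,0,0]],[[0,0,0],[0,0,0]],[[0,0,0],[0,0,0]],[[0,0,0],[0,0,0]],[[0,0,0],[0,0,0]],[[0,0,0],[0,0,0]]], "grip": 0}}

```text
clock: 13.78
eef_pos: [674.2, -56.0, 84.8]
orientation: [179.8, 0.1, 103.4]
ft_force: [0.3, 0.2, 5.6]
width: 0.165
grasp_force: 58.6
```

{"name": "carry_out", "arguments": {"series": [[[0,0,0.4],[0,0,0]],[[0,0,0.8],[0,0,0]],[[0,0,0.9],[0,0,0]],[[0,0,0.8],[0,0,0]],[[0,0,0.4],[0,0,0]],[[-0.05,0.3,0],[0,0,0]],[[-0.1,0.7,0],[0,0,0]],[[-0.18,0.9,0],[0,0,0]],[[-0.18,0.9,0],[0,0,0]],[[-0.18,0.9,0],[0,0,0]]]}}

```text
clock: 14.62
eef_pos: [643.5, 93.8, 212.5]
orientation: [-179.8, -0.1, 103.4]
ft_force: [-0.0, 1.4, -0.2]
width: 0.161
grasp_force: 59.2
```

{"name": "carry_out", "arguments": {"series": [[[-0.18,0.9,0],[0,0,0]],[[-0.18,0.9,0],[0,0,0]],[[-0.18,0.8,0],[0,0,0]],[[-0.1,0.5,0],[0,0,0]],[[-0.05,0.23,0],[0,0,0]],[[0,0,0],[0,0,0]],[[0,0,0],[0,0,0]],[[0,0,0],[0,0,0]],[[0,0,0],[0,0,0]],[[0,0,0],[0,0,0]]]}}

```text
clock: 15.45
eef_pos: [618.2, 224.0, 215.0]
orientation: [-180.0, 0.0, 103.3]
ft_force: [-0.2, -0.0, 0.6]
width: 0.16
grasp_force: 59.2
```

```bash
python3 - <<'E'
from h import *
print(manip.get_state()['eef_pos'],manip.get_state()['orientation'],manip.get_state()['ft_force'])
snap('wrist','w5');z=load('w5');p=wcloud(z)
for a in range(120,225,8):
    q=near(p,(617,226),14,a,a+8)
    if len(q)>10: print(a,len(q),q.mean(0).round(1),np.round(mask_disc(q),1))
im=z['im'][:,:,::-1];c=cv2.resize(im[120:420,220:420],None,fx=2.,fy=2.,interpolation=cv2.INTER_CUBIC)
s=manip.snapshot('scene')[0][130:280,400:550,::-1]; s=cv2.resize(s,(380,380)); o=np.zeros((600,780,3),np.uint8);o[:,:400]=c;o[:380,400:]=s
cv2.imwrite('pics/c5.png',cv2.convertScaleAbs(o,alpha=1.5))
E
```

```text
[618.1879059  224.04475268 215.03129132] [-1.79990479e+02  9.58504936e-03  1.03295644e+02] [-0.22590215 -0.04802415  0.58037117]
136 14 [614.5 229.6 143.4] [614.9 227.7   5.4]
144 110 [615.  229.5 148.3] [615.9 225.4   6.4]
152 87 [615.  229.6 155.7] [615.8 226.4   6.2]
160 138 [614.7 229.8 164.2] [615.8 225.7   6.6]
168 157 [614.8 229.8 172.1] [616.1 225.6   6.8]
176 181 [615.  229.9 180.4] [615.9 226.3   6.7]
184 199 [615.1 229.7 188.1] [616.1 225.7   6.8]
192 210 [615.2 229.7 194.8] [615.8 232.1  10.3]
200 399 [615.4 232.6 204.6] [615.  234.1  11.1]
208 558 [615.6 232.1 212.1] [616.8 226.9  13.4]
216 1624 [616.1 227.1 220.4] [617. 226.  14.]
224 385 [616.6 231.1 228.2] [617.  226.1  13.9]
```

View pics/c5.png

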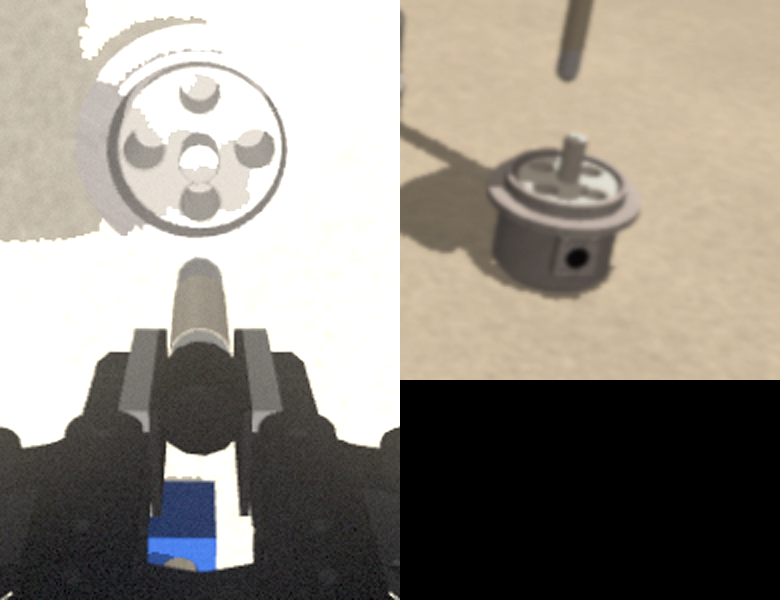

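```bash
python3 - <<'E'
from h import *
z=load('w5');p=wcloud(z)
for a in(144,160,176): 
    q=near(p,(616,226),12,a,a+14);print(a,circ(q[:,:2],6.5).round(2))
B=[wray(z,220+u/2,120+v/2,63.1)[:2] for u,v in[(200,94),(144,149),(254,149),(201,202)]]
B=np.array(B);print(B.round(1),B.mean(0))
print(wray(z,220+199/2,120+258/2,140))
E
```

```text
144 [616.13 224.3 ]
160 [616.09 224.83]
176 [616.16 224.82]
[[606.5 266.9]
 [590.8 241.7]
 [631.2 251.3]
 [616.5 226.5]] [611.24773177 246.61077796]
[615.10450324 229.30819039 140.        ]
```

{"name": "carry_out", "arguments": {"series": [[[0,0.04,0],[0,0,0]],[[0,0,-0.2],[0,0,0]],[[0,0,-0.4],[0,0,0]],[[0,0,-0.4],[0,0,0]],[[0,0,-0.3],[0,0,0]],[[0,0,-0.2],[0,0,0]],[[0,0,-0.1],[0,0,0]],[[0,0,0],[0,0,0]],[[0,0,0],[0,0,0]],[[0,0,0],[0,0,0]]]}}

```text
clock: 16.38
eef_pos: [618.5, 227.2, 152.3]
orientation: [179.9, -0.0, 103.4]
ft_force: [0.9, 0.4, -0.6]
width: 0.164
grasp_force: 59.2
```

{"name": "carry_out", "arguments": {"series": [[[0,0,-0.08],[0,0,0]],[[0,0,-0.08],[0,0,0]],[[0,0,-0.08],[0,0,0]],[[0,0,-0.08],[0,0,0]],[[0,0,-0.08],[0,0,0]],[[0,0,-0.08],[0,0,0]],[[0,0,0],[0,0,0]],[[0,0,0],[0,0,0]],[[0,0,0],[0,0,0]],[[0,0,0],[0,0,0]]]}}

```text
clock: 17.22
eef_pos: [618.0, 227.0, 132.2]
orientation: [180.0, -0.0, 103.4]
ft_force: [-0.6, -0.5, -0.4]
width: 0.162
grasp_force: 59.2
```

{"name": "carry_out", "arguments": {"series": [[[0,0,-0.08],[0,0,0]],[[0,0,-0.08],[0,0,0]],[[0,0,-0.08],[0,0,0]],[[0,0,-0.08],[0,0,0]],[[0,0,0],[0,0,0]],[[0,0,0],[0,0,0]],[[0,0,0],[0,0,0]],[[0,0,0],[0,0,0]],[[0,0,0],[0,0,0]],[[0,0,0],[0,0,0]]]}}

```text
clock: 18.05
eef_pos: [617.9, 227.0, 119.3]
orientation: [180.0, 0.0, 103.4]
ft_force: [0.2, 0.4, -0.2]
width: 0.16
grasp_force: 59.2
```

{"name": "carry_out", "arguments": {"series": [[[0,0,-0.1],[0,0,0]],[[0,0,-0.1],[0,0,0]],[[0,0,-0.1],[0,0,0]],[[0,0,-0.1],[0,0,0]],[[0,0,-0.1],[0,0,0]],[[0,0,-0.1],[0,0,0]],[[0,0,-0.06],[0,0,0]],[[0,0,0],[0,0,0]],[[0,0,0],[0,0,0]],[[0,0,0],[0,0,0]]]}}

```text
clock: 18.88
eef_pos: [618.0, 227.0, 92.9]
orientation: [180.0, -0.0, 103.4]
ft_force: [-0.3, 0.4, -0.2]
width: 0.16
grasp_force: 59.2
```

{"name": "carry_out", "arguments": {"series": [[[0,0,-0.04],[0,0,0]],[[0,0,0],[0,0,0]],[[0,0,0],[0,0,0]],[[0,0,0],[0,0,0]],[[0,0,0],[0,0,0]],[[0,0,0],[0,0,0]],[[0,0,0],[0,0,0]],[[0,0,0],[0,0,0]],[[0,0,0],[0,0,0]],[[0,0,0],[0,0,0]]]}}

```text
clock: 19.72
eef_pos: [617.8, 227.0, 91.2]
orientation: [180.0, -0.0, 103.4]
ft_force: [-0.3, -0.4, 0.1]
width: 0.159
grasp_force: 59.2
```

{"name": "carry_out", "arguments": {"series": [[[0,0,-0.03],[0,0,0]],[[0,0,0],[0,0,0]],[[0,0,0],[0,0,0]],[[0,0,0],[0,0,0]],[[0,0,-0.02],[0,0,0]],[[0,0,0],[0,0,0]],[[0,0,0],[0,0,0]],[[0,0,0],[0,0,0]],[[0,0,0],[0,0,0]],[[0,0,0],[0,0,0]]]}}

```text
clock: 20.55
eef_pos: [618.5, 227.1, 90.7]
orientation: [179.9, -0.0, 103.4]
ft_force: [-1.7, -0.4, 7.0]
width: 0.164
grasp_force: 60.2
```

{"name": "carry_out", "arguments": {"series": [[[0,0,0],[0,0,0]],[[0,0,0],[0,0,0]],[[0,0,0],[0,0,0]],[[0,0,0],[0,0,0]],[[0,0,0.1],[0,0,0]],[[0,0,0.3],[0,0,0]],[[0,0,0.7],[0,0,0]],[[0,0,0.8],[0,0,0]],[[0,0,0.7],[0,0,0]],[[0,0,0.3],[0,0,0]]], "grip": 0.45}}

```text
clock: 21.38
eef_pos: [620.0, 227.6, 211.7]
orientation: [179.5, -0.0, 103.4]
ft_force: [0.8, 0.7, 1.0]
width: 0.451
grasp_force: 0.0
```

{"name": "carry_out", "arguments": {"series": [[[0.05,-0.3,0],[0,0,0]],[[0.1,-0.7,0],[0,0,0]],[[0.15,-0.9,0],[0,0,0]],[[0.2,-0.9,0],[0,0,0]],[[0.2,-0.9,0],[0,0,0]],[[0.2,-0.9,0],[0,0,0]],[[0.15,-0.9,0],[0,0,0]],[[0.1,-0.6,0],[0,0,0]],[[0.05,-0.24,0],[0,0,0]],[[0,0,0],[0,0,0]]]}}

```text
clock: 22.22
eef_pos: [665.0, -29.3, 202.9]
orientation: [-179.8, -0.0, 103.2]
ft_force: [0.1, 0.4, -0.7]
width: 0.45
grasp_force: 0.0
```

```bash
python3 - <<'E'
from h import *
snap('top','t6');p=cloud(load('t6'));print(manip.get_state()['eef_pos'])
for n,xy,a,b,r in(('stop',(617,226),88,104,11),('post',(612,246),88,102,9),('deck',(612,246),60,70,31),('flange',(612,246),48,59,62)):
    q=near(p,xy,r,a,b);print('top',n,len(q),q.mean(0).round(1) if len(q) else '',np.round(mask_disc(q),1) if len(q) else '')
im=load('t6')['im'][:,:,::-1];cv2.imwrite('pics/c6.png',cv2.convertScaleAbs(cv2.resize(im[170:270,110:350],None,fx=3.2,fy=3.2,interpolation=cv2.INTER_CUBIC),alpha=1.5))
E
```

```text
[664.99448383 -27.58774915 203.24653273]
top stop 96 [617.6 226.1  96.9] [618.3 226.7   8.2]
top post 67 [611.7 245.4  93.3] [612.4 245.8   7. ]
top deck 708 [609.7 245.8  63.9] [612.  246.1  31. ]
top flange 1106 [608.2 241.   55.4] [611.4 245.4  48. ]
```

View pics/c6.png

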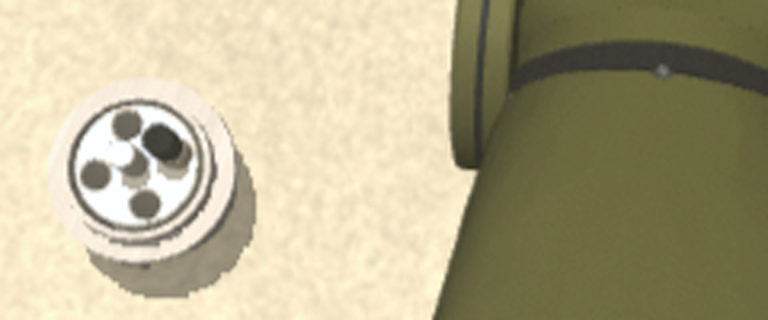

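Tube_a is fully down, its stopper top at z≈97, with the opposite bore free at crop (95,174). Next is tube_b.

{"name": "carry_out", "arguments": {"series": [[[0.03,0.02,0],[0,0,0]],[[0,0,-0.3],[0,0,0]],[[0,0,-0.5],[0,0,0]],[[0,0,-0.6],[0,0,0]],[[0,0,-0.6],[0,0,0]],[[0,0,-0.5],[0,0,0]],[[0,0,-0.3],[0,0,0]],[[0,0,-0.2],[0,0,0]],[[0,0,0],[0,0,0]],[[0,0,0],[0,0,0]]]}}

```text
clock: 23.1
eef_pos: [667.2, -25.3, 85.4]
orientation: [180.0, 0.0, 103.4]
ft_force: [0.7, 0.4, 0.1]
width: 0.452
grasp_force: 0.0
```

{"name": "carry_out", "arguments": {"series": [[[0,0,0],[0,0,0]],[[0,0,0],[0,0,0]],[[0,0,0],[0,0,0]],[[0,0,0],[0,0,0]],[[0,0,0],[0,0,0]],[[0,0,0],[0,0,0]],[[0,0,0],[0,0,0]],[[0,0,0],[0,0,0]],[[0,0,0],[0,0,0]],[[0,0,0],[0,0,0]]], "grip": 0}}

```text
clock: 23.93
eef_pos: [668.1, -26.0, 87.0]
orientation: [179.9, 0.1, 103.4]
ft_force: [-1.3, 0.5, 6.1]
width: 0.163
grasp_force: 58.7
```

{"name": "carry_out", "arguments": {"series": [[[0,0,0.4],[0,0,0]],[[0,0,0.8],[0,0,0]],[[0,0,0.9],[0,0,0]],[[0,0,0.8],[0,0,0]],[[0,0,0.4],[0,0,0]],[[-0.05,0.3,0],[0,0,0]],[[-0.1,0.7,0],[0,0,0]],[[-0.19,0.9,0],[0,0,0]],[[-0.19,0.9,0],[0,0,0]],[[-0.19,0.9,0],[0,0,0]]]}}

```text
clock: 24.77
eef_pos: [636.7, 123.8, 215.0]
orientation: [-179.9, -0.0, 103.4]
ft_force: [0.5, -0.1, -1.2]
width: 0.163
grasp_force: 59.4
```

{"name": "carry_out", "arguments": {"series": [[[-0.19,0.9,0],[0,0,0]],[[-0.19,0.9,0],[0,0,0]],[[-0.19,0.9,0],[0,0,0]],[[-0.12,0.6,0],[0,0,0]],[[-0.08,0.36,0],[0,0,0]],[[0,0,0],[0,0,0]],[[0,0,0],[0,0,0]],[[0,0,0],[0,0,0]],[[0,0,0],[0,0,0]],[[0,0,0],[0,0,0]]]}}

```text
clock: 25.6
eef_pos: [607.8, 267.2, 217.0]
orientation: [-180.0, 0.0, 103.3]
ft_force: [0.5, -0.4, -0.8]
width: 0.163
grasp_force: 59.4
```

```bash
python3 - <<'E'
from h import *
s=manip.get_state();print(s['eef_pos'],s['orientation'],s['ft_force'])
snap('wrist','w7');z=load('w7');p=wcloud(z);xy=s['eef_pos'][:2]
for a in(150,165,180): 
    q=near(p,xy,14,a,a+14);print(a,len(q),circ(q[:,:2],6.5).round(2))
q=near(p,(611,247),60,48,59);print('flange',mask_disc(q))
im=z['im'][:,:,::-1];cv2.imwrite('pics/c7.png',cv2.convertScaleAbs(cv2.resize(im[120:320,220:420],None,fx=3,fy=3,interpolation=cv2.INTER_CUBIC),alpha=1.3))
E
```

```text
[607.81464568 267.22952692 216.97691948] [-1.79988718e+02  1.13312929e-02  1.03294949e+02] [ 0.54153361 -0.41972411 -0.81935491]
150 174 [605.23 267.05]
165 269 [605.41 267.31]
180 373 [605.63 267.3 ]
flange (609.896240234375, 246.22303771972656, 47.8390007019043)
```

View pics/c7.png

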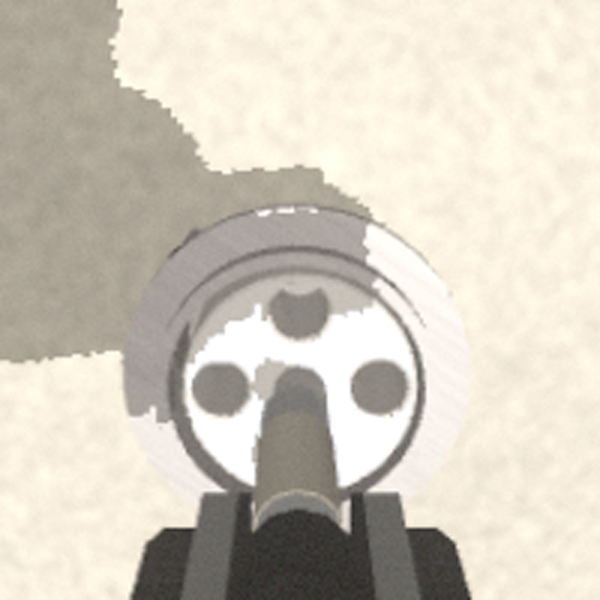

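```bash
python3 - <<'E'
from h import *
s=manip.get_state();print(s['eef_pos'],s['qvel'].round(2))
z=load('w7')
for u,v in[(301,314),(221,389),(380,387)]: print(wray(z,220+u/3,120+v/3,63.1)[:2])
E
```

```text
[607.81420347 267.3719419  217.08766071] [ 0.21 -0.06 -0.16  0.05 -0.02 -0.01]
[606.8081833  266.35887493]
[590.98265443 241.59595617]
[631.6913307  251.81885399]
```

{"name": "carry_out", "arguments": {"series": [[[0.01,0,0],[0,0,0]],[[0,0,-0.2],[0,0,0]],[[0,0,-0.4],[0,0,0]],[[0,0,-0.4],[0,0,0]],[[0,0,-0.3],[0,0,0]],[[0,0,-0.15],[0,0,0]],[[0,0,0],[0,0,0]],[[0,0,0],[0,0,0]],[[0,0,0],[0,0,0]],[[0,0,0],[0,0,0]]]}}

```text
clock: 26.48
eef_pos: [608.5, 268.8, 160.5]
orientation: [179.9, -0.0, 103.4]
ft_force: [0.0, 0.3, 0.2]
width: 0.162
grasp_force: 59.4
```

```bash
python3 - <<'E'
from h import *
s=manip.get_state();print(s['eef_pos'])
snap('wrist','w8');z=load('w8');p=wcloud(z);xy=s['eef_pos'][:2]
for a in(95,105,115): 
    q=near(p,xy,14,a,a+12);print(a,len(q),circ(q[:,:2],6.5).round(2))
q=near(p,(611,247),60,48,59);print('flange',mask_disc(q))
q=near(p,(611,247),31,60,68);print('deck',mask_disc(q))
E
```

```text
[608.54155139 268.83877785 160.53089132]
95 144 [606.1  268.72]
105 221 [606.14 268.99]
115 258 [606.25 269.01]
flange (609.8575439453125, 246.10012817382812, 47.85696029663086)
deck (610.9645385742188, 247.0220489501953, 30.981420516967773)
```

{"name": "carry_out", "arguments": {"series": [[[0.01,-0.035,0],[0,0,0]],[[0,0,-0.08],[0,0,0]],[[0,0,-0.08],[0,0,0]],[[0,0,-0.08],[0,0,0]],[[0,0,-0.08],[0,0,0]],[[0,0,-0.08],[0,0,0]],[[0,0,-0.08],[0,0,0]],[[0,0,0],[0,0,0]],[[0,0,0],[0,0,0]],[[0,0,0],[0,0,0]]]}}

```text
clock: 27.37
eef_pos: [608.3, 267.2, 140.0]
orientation: [180.0, -0.0, 103.4]
ft_force: [1.1, 1.1, -0.0]
width: 0.163
grasp_force: 59.4
```

{"name": "carry_out", "arguments": {"series": [[[0,0,-0.08],[0,0,0]],[[0,0,-0.08],[0,0,0]],[[0,0,-0.08],[0,0,0]],[[0,0,0],[0,0,0]],[[0,0,0],[0,0,0]],[[0,0,0],[0,0,0]],[[0,0,0],[0,0,0]],[[0,0,0],[0,0,0]],[[0,0,0],[0,0,0]],[[0,0,0],[0,0,0]]]}}

```text
clock: 28.2
eef_pos: [608.3, 267.2, 130.5]
orientation: [180.0, -0.0, 103.4]
ft_force: [-0.2, -0.2, -0.8]
width: 0.162
grasp_force: 59.4
```

{"name": "carry_out", "arguments": {"series": [[[0,0,-0.1],[0,0,0]],[[0,0,-0.12],[0,0,0]],[[0,0,-0.12],[0,0,0]],[[0,0,-0.12],[0,0,0]],[[0,0,-0.12],[0,0,0]],[[0,0,-0.12],[0,0,0]],[[0,0,-0.1],[0,0,0]],[[0,0,-0.05],[0,0,0]],[[0,0,0],[0,0,0]],[[0,0,0],[0,0,0]]]}}

```text
clock: 29.03
eef_pos: [608.2, 267.2, 96.2]
orientation: [-180.0, 0.0, 103.4]
ft_force: [-0.8, -0.0, -0.6]
width: 0.163
grasp_force: 59.4
```

{"name": "carry_out", "arguments": {"series": [[[0,0,-0.03],[0,0,0]],[[0,0,0],[0,0,0]],[[0,0,-0.02],[0,0,0]],[[0,0,0],[0,0,0]],[[0,0,0],[0,0,0]],[[0,0,0],[0,0,0]],[[0,0,0],[0,0,0]],[[0,0,0],[0,0,0]],[[0,0,0],[0,0,0]],[[0,0,0],[0,0,0]]]}}

```text
clock: 29.87
eef_pos: [608.2, 267.2, 94.4]
orientation: [180.0, 0.0, 103.4]
ft_force: [0.4, 0.4, -0.3]
width: 0.162
grasp_force: 59.4
```

{"name": "carry_out", "arguments": {"series": [[[0,0,-0.03],[0,0,0]],[[0,0,0],[0,0,0]],[[0,0,0],[0,0,0]],[[0,0,-0.01],[0,0,0]],[[0,0,0],[0,0,0]],[[0,0,0],[0,0,0]],[[0,0,0],[0,0,0]],[[0,0,0],[0,0,0]],[[0,0,0],[0,0,0]],[[0,0,0],[0,0,0]]]}}

```text
clock: 30.7
eef_pos: [608.4, 267.2, 93.0]
orientation: [180.0, -0.0, 103.4]
ft_force: [-0.6, -0.5, 4.0]
width: 0.157
grasp_force: 59.6
```

{"name": "carry_out", "arguments": {"series": [[[0,0,0],[0,0,0]],[[0,0,0],[0,0,0]],[[0,0,0],[0,0,0]],[[0,0,0],[0,0,0]],[[0,0,0.1],[0,0,0]],[[0,0,0.3],[0,0,0]],[[0,0,0.7],[0,0,0]],[[0,0,0.8],[0,0,0]],[[0,0,0.7],[0,0,0]],[[0,0,0.3],[0,0,0]]], "grip": 0.45}}

```text
clock: 31.53
eef_pos: [610.4, 268.0, 215.5]
orientation: [179.5, -0.0, 103.4]
ft_force: [1.1, 0.7, 0.5]
width: 0.455
grasp_force: 0.0
```

{"name": "carry_out", "arguments": {"series": [[[0,-0.3,0],[0,0,0]],[[0.05,-0.7,0],[0,0,0]],[[0.05,-0.9,0],[0,0,0]],[[0.05,-0.9,0],[0,0,0]],[[0.05,-0.9,0],[0,0,0]],[[0.05,-0.9,0],[0,0,0]],[[0.05,-0.9,0],[0,0,0]],[[0.05,-0.9,0],[0,0,0]],[[0.05,-0.9,0],[0,0,0]],[[0.05,-0.9,0],[0,0,0]]], "grip": 0.7}}

```text
clock: 32.37
eef_pos: [624.5, -63.1, 206.2]
orientation: [-179.8, -0.1, 103.4]
ft_force: [0.3, 0.2, 0.0]
width: 0.696
grasp_force: 0.0
```

{"name": "carry_out", "arguments": {"series": [[[0.05,-0.9,0],[0,0,0]],[[0.05,-0.9,0],[0,0,0]],[[0.05,-0.9,0],[0,0,0]],[[0,-0.9,0],[0,0,0]],[[0,-0.8,0],[0,0,0]],[[0,-0.4,0],[0,0,0]],[[0,-0.1,0],[0,0,0]],[[0,0,0],[0,0,0]],[[0,0,0],[0,0,0]],[[0,0,0],[0,0,0]]]}}

```text
clock: 33.2
eef_pos: [632.2, -255.1, 208.3]
orientation: [-180.0, -0.1, 103.5]
ft_force: [0.0, 1.1, -0.7]
width: 0.703
grasp_force: 0.0
```

```bash
python3 - <<'E'
from h import *
print(manip.get_state()['eef_pos'])
snap('top','t9');p=cloud(load('t9'))
for n,xy,a,b,r in(('a',(618,227),88,104,11),('b',(608,267.5),88,104,11),('post',(612,246),88,102,9),('deck',(612,246),60,70,31),('flange',(612,246),48,59,62)):
    q=near(p,xy,r,a,b);print('top',n,len(q),q.mean(0).round(1) if len(q) else '',np.round(mask_disc(q),1) if len(q) else '')
im=load('t9')['im'][:,:,::-1]
snap('wrist','w9');z=load('w9');p=wcloud(z)
q=near(p,(631,-239),20,70,82);print('knob',len(q),q.mean(0),mask_disc(q))
q=near(p,(631,-239),60,40,56);print('dome',len(q),q.mean(0),mask_disc(q))
o=np.zeros((600,800,3),np.uint8);o[:400,:400]=cv2.resize(im[180:280,110:210],(400,400),interpolation=cv2.INTER_CUBIC);o[:300,400:]=cv2.resize(z['im'][:,:,::-1],(400,300))
cv2.imwrite('pics/c9.png',cv2.convertScaleAbs(o,alpha=1.4))
E
```

```text
[ 632.16174481 -255.09439774  208.2662448 ]
top a 99 [617.7 226.   96.4] [618.2 226.8   8.2]
top b 98 [609.4 265.7  96.4] [609.8 266.4   8. ]
top post 67 [611.8 245.4  93. ] [611.7 246.    7.2]
top deck 680 [608.9 244.5  63.7] [611.9 246.   30.9]
top flange 1087 [608.4 240.7  55.4] [611.7 246.   48.6]
knob 985 [ 630.44327942 -238.07051326   74.52884266] (630.7739868164062, -238.72935485839844, 13.220040321350098)
dome 6681 [ 630.51834465 -237.81404932   49.61807462] (630.7589721679688, -239.0861053466797, 42.4178466796875)
```

View pics/c9.png

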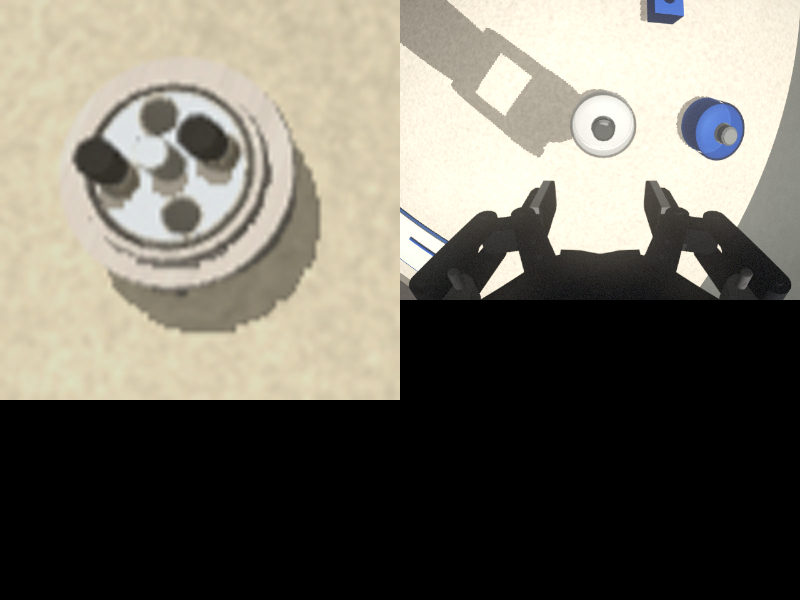

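Both tubes stand down in opposite bores, their stoppers at (100,158) and (203,137). The wrist view shows the clear cap under the gripper at (603,128), with the blue one off to its right. I'll grasp the clear cap's knob.

{"name": "carry_out", "arguments": {"series": [[[0,0.2,0],[0,0,0]],[[0,0.2,-0.3],[0,0,0]],[[0,0,-0.5],[0,0,0]],[[0,0,-0.6],[0,0,0]],[[0,0,-0.6],[0,0,0]],[[0,0,-0.5],[0,0,0]],[[0,0,-0.4],[0,0,0]],[[0,0,-0.3],[0,0,0]],[[0,0,-0.14],[0,0,0]],[[0,0,0],[0,0,0]]]}}

```text
clock: 34.13
eef_pos: [631.3, -239.6, 73.1]
orientation: [-179.9, -0.1, 103.4]
ft_force: [-0.3, -0.3, 0.2]
width: 0.703
grasp_force: 0.0
```

{"name": "carry_out", "arguments": {"series": [[[0,0,0],[0,0,0]],[[0,0,0],[0,0,0]],[[0,0,0],[0,0,0]],[[0,0,0],[0,0,0]],[[0,0,0],[0,0,0]],[[0,0,0],[0,0,0]],[[0,0,0],[0,0,0]],[[0,0,0],[0,0,0]],[[0,0,0],[0,0,0]],[[0,0,0],[0,0,0]]], "grip": 0}}

```text
clock: 34.97
eef_pos: [633.3, -241.3, 77.1]
orientation: [179.9, 0.1, 103.4]
ft_force: [-0.4, 0.1, 5.1]
width: 0.275
grasp_force: 59.0
```

{"name": "carry_out", "arguments": {"series": [[[0,0,0.2],[0,0,0]],[[0,0,0.5],[0,0,0]],[[0,0,0.8],[0,0,0]],[[0,0,0.9],[0,0,0]],[[0,0,0.8],[0,0,0]],[[0,0,0.55],[0,0,0]],[[0,0.2,0],[0,0,0]],[[-0.03,0.5,0],[0,0,0]],[[-0.04,0.8,0],[0,0,0]],[[-0.04,0.8,0],[0,0,0]]]}}

```text
clock: 35.8
eef_pos: [626.7, -147.9, 223.2]
orientation: [-179.9, -0.1, 103.3]
ft_force: [0.2, -0.3, -1.0]
width: 0.276
grasp_force: 58.9
```

{"name": "carry_out", "arguments": {"series": [[[-0.04,0.8,0],[0,0,0]],[[-0.04,0.8,0],[0,0,0]],[[-0.04,0.8,0],[0,0,0]],[[-0.04,0.8,0],[0,0,0]],[[-0.04,0.8,0],[0,0,0]],[[-0.04,0.8,0],[0,0,0]],[[-0.04,0.8,0],[0,0,0]],[[-0.04,0.8,0],[0,0,0]],[[-0.04,0.8,0],[0,0,0]],[[-0.04,0.8,0],[0,0,0]]]}}

```text
clock: 36.63
eef_pos: [610.3, 172.9, 223.1]
orientation: [-179.8, -0.0, 103.4]
ft_force: [0.1, -0.6, -0.8]
width: 0.277
grasp_force: 58.9
```

{"name": "carry_out", "arguments": {"series": [[[-0.01,0.8,0],[0,0,0]],[[0,0.6,0],[0,0,0]],[[0,0.3,0],[0,0,0]],[[0,0.1,0],[0,0,0]],[[0,0,0],[0,0,0]],[[0,0,0],[0,0,0]],[[0,0,0],[0,0,0]],[[0,0,0],[0,0,0]],[[0,0,0],[0,0,0]],[[0,0,0],[0,0,0]]]}}

```text
clock: 37.47
eef_pos: [611.6, 242.4, 225.2]
orientation: [180.0, 0.0, 103.3]
ft_force: [0.6, 0.5, -1.4]
width: 0.276
grasp_force: 58.9
```

```bash
python3 - <<'E'
from h import *
print(manip.get_state()['eef_pos'])
snap('wrist','w10');z=load('w10');p=wcloud(z)
q=near(p,(611,246),60,185,212);print('dome',len(q),q.mean(0),mask_disc(q))
q=near(p,(611,246),60,145,160);print('skirt',len(q),q.mean(0) if len(q) else '',circ(q[:,:2],46.5) if len(q) else '')
q=near(p,(611,246),60,48,59);print('flange',len(q),circ(q[np.hypot(q[:,0]-610,q[:,1]-246)>45][:,:2],47.5))
snap('scene','s10')
a=cv2.resize(z['im'][:,:,::-1],(400,300));s=cv2.resize(load('s10')['im'][100:280,380:620,::-1],(400,300))
cv2.imwrite('pics/c10.png',cv2.convertScaleAbs(np.hstack([a,s]),alpha=1.4))
E
```

```text
[611.59934582 242.36123253 225.24276216]
dome 14857 [606.56984781 255.88832436 197.50016443] (609.556640625, 243.906005859375, 42.72227096557617)
skirt 2649 [601.22498699 276.72646221 150.51405467] [610.20066662 240.51769537]
flange 1237 [610.21371336 244.67390962]
```

View pics/c10.png

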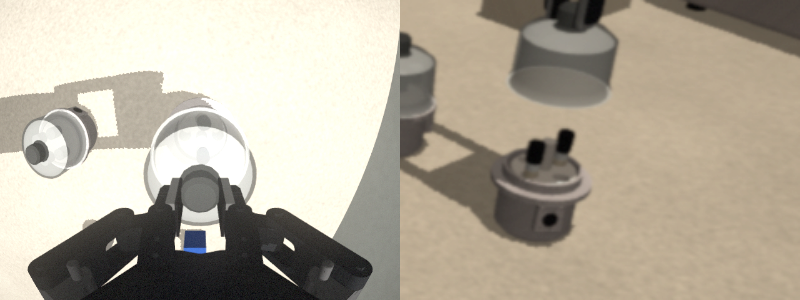

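The cap is held level above the bucket, with both stoppers standing clear inside its outline. I'll lower it with a 2 mm correction in y.

{"name": "carry_out", "arguments": {"series": [[[0,0.05,0],[0,0,0]],[[0,0,-0.2],[0,0,0]],[[0,0,-0.4],[0,0,0]],[[0,0,-0.4],[0,0,0]],[[0,0,-0.4],[0,0,0]],[[0,0,-0.3],[0,0,0]],[[0,0,-0.15],[0,0,0]],[[0,0,0],[0,0,0]],[[0,0,0],[0,0,0]],[[0,0,0],[0,0,0]]]}}

```text
clock: 38.4
eef_pos: [612.1, 245.4, 152.4]
orientation: [179.9, -0.0, 103.4]
ft_force: [0.2, 0.3, -0.4]
width: 0.275
grasp_force: 59.0
```

```bash
python3 - <<'E'
from h import *
print(manip.get_state()['eef_pos'],manip.get_state()['ft_force'])
snap('top','t11');p=cloud(load('t11'));snap('scene','s11');ps=cloud(load('s11'))
for n,q0 in(('t',p),('s',ps)):
    q=near(q0,(612,246),55,85,127);print(n,len(q),q.mean(0),mask_disc(q))
    q=near(q0,(612,246),55,48,59);print(n,'fl',len(q),circ(q[np.hypot(q[:,0]-611.5,q[:,1]-246)>46][:,:2],47.5))
E
```

```text
[612.13701846 245.44405992 152.36204945] [ 0.15559806  0.30293192 -0.39054936]
t 950 [607.59063937 223.17235792 115.43467751] (612.5774536132812, 244.28378295898438, 41.70793914794922)
t fl 319 [611.50632661 246.23825114]
s 1714 [631.11815027 230.49376149 109.03780279] (611.9727783203125, 246.8011016845703, 43.61071014404297)
s fl 615 [611.68430533 245.26853124]
```

{"name": "carry_out", "arguments": {"series": [[[0,0,-0.1],[0,0,0]],[[0,0,-0.1],[0,0,0]],[[0,0,-0.1],[0,0,0]],[[0,0,-0.08],[0,0,0]],[[0,0,-0.04],[0,0,0]],[[0,0,0],[0,0,0]],[[0,0,0],[0,0,0]],[[0,0,0],[0,0,0]],[[0,0,0],[0,0,0]],[[0,0,0],[0,0,0]]]}}

```text
clock: 39.33
eef_pos: [611.5, 245.2, 134.5]
orientation: [180.0, -0.0, 103.4]
ft_force: [0.1, 0.4, -1.1]
width: 0.275
grasp_force: 58.9
```

{"name": "carry_out", "arguments": {"series": [[[0,0,-0.03],[0,0,0]],[[0,0,0],[0,0,0]],[[0,0,0],[0,0,0]],[[0,0,0],[0,0,0]],[[0,0,0],[0,0,0]],[[0,0,0],[0,0,0]],[[0,0,0],[0,0,0]],[[0,0,0],[0,0,0]],[[0,0,0],[0,0,0]],[[0,0,0],[0,0,0]]]}}

```text
clock: 40.17
eef_pos: [611.5, 245.2, 133.2]
orientation: [180.0, -0.0, 103.4]
ft_force: [0.6, 0.1, -1.0]
width: 0.278
grasp_force: 59.0
```

{"name": "carry_out", "arguments": {"series": [[[0,0,-0.03],[0,0,0]],[[0,0,0],[0,0,0]],[[0,0,0],[0,0,0]],[[0,0,0],[0,0,0]],[[0,0,-0.02],[0,0,0]],[[0,0,0],[0,0,0]],[[0,0,0],[0,0,0]],[[0,0,0],[0,0,0]],[[0,0,0],[0,0,0]],[[0,0,0],[0,0,0]]]}}

```text
clock: 41.0
eef_pos: [611.7, 245.4, 133.0]
orientation: [180.0, -0.0, 103.4]
ft_force: [-3.3, -1.4, 7.6]
width: 0.278
grasp_force: 59.9
```

Contact at the expected height (133). Release, withdraw and check.

{"name": "carry_out", "arguments": {"series": [[[0,0,0],[0,0,0]],[[0,0,0],[0,0,0]],[[0,0,0],[0,0,0]],[[0,0,0],[0,0,0]],[[0,0,0],[0,0,0]],[[0,0,0.1],[0,0,0]],[[0,0,0.3],[0,0,0]],[[0,0,0.5],[0,0,0]],[[0,0,0.5],[0,0,0]],[[0,0,0.4],[0,0,0]]], "grip": 0.7}}

```text
clock: 41.83
eef_pos: [612.0, 245.4, 206.0]
orientation: [179.9, -0.0, 103.4]
ft_force: [-0.3, -0.1, 0.1]
width: 0.7
grasp_force: 0.0
```

{"name": "carry_out", "arguments": {"series": [[[0,-0.3,0],[0,0,0]],[[0,-0.6,0],[0,0,0]],[[0,-0.8,0],[0,0,0]],[[0,-0.8,0],[0,0,0]],[[0,-0.8,0],[0,0,0]],[[0,-0.6,0],[0,0,0]],[[0,-0.3,0],[0,0,0]],[[0,0,0],[0,0,0]],[[0,0,0],[0,0,0]],[[0,0,0],[0,0,0]]]}}

```text
clock: 42.67
eef_pos: [611.3, 78.0, 203.0]
orientation: [-180.0, -0.0, 103.4]
ft_force: [-0.0, 1.0, -0.7]
width: 0.7
grasp_force: 0.0
```

```bash
python3 - <<'E'
from h import *
snap('top','t12');p=cloud(load('t12'));snap('scene','s12');ps=cloud(load('s12'))
for n,q0 in(('t',p),('s',ps)):
    q=near(q0,(612,246),20,123,140);print(n,'knob',len(q),q[:,2].max(),mask_disc(q))
    q=near(q0,(612,246),52,75,113);print(n,'dome',mask_disc(q))
    q=near(q0,(612,246),55,48,59);print(n,'fl',len(q),circ(q[np.hypot(q[:,0]-611.5,q[:,1]-246)>46][:,:2],47.5))
a=cv2.resize(load('t12')['im'][170:290,90:210,::-1],(400,400));s=cv2.resize(load('s12')['im'][130:260,400:530,::-1],(400,400),interpolation=cv2.INTER_CUBIC)
cv2.imwrite('pics/c12.png',cv2.convertScaleAbs(np.hstack([a,s]),alpha=1.4))
E
```

```text
t knob 189 135.51791604546304 (610.7357177734375, 248.41497802734375, 13.117241859436035)
t dome (612.7042236328125, 253.81224060058594, 40.60190963745117)
t fl 37 [611.96661865 245.71460192]
s knob 172 133.54662073643334 (613.3734741210938, 244.54074096679688, 12.986832618713379)
s dome (611.3289184570312, 247.1638641357422, 43.482421875)
s fl 506 [611.85033243 245.14353116]
```

View pics/c12.png

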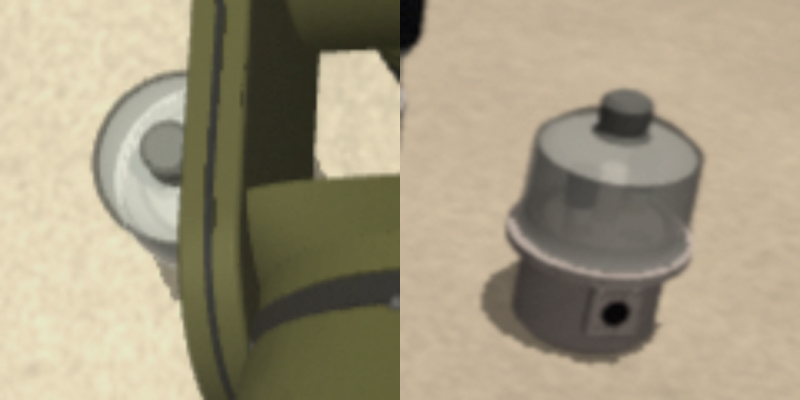

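The cap sits level and centred on the flange, with its knob top at about 132 mm, and the gripper is clear.

```bash
python3 -c "
from rig import manip; print(manip.sign_off())"
```

```text
the job is handed in; nothing more can be done
None
```

The job is handed in, with no verdict returned: the cameras showed the insert seated in the bucket, both short tubes down in opposite bores, the clear cap level on the flange and the gripper clear of everything.

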